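# Switch on the hob under the blue casserole

## Task

Get the table hob going under the blue casserole: with closed fingertips press the red power key, then the white key directly in front of the ring on which the casserole stands, then the green start key, each down into the hob so that it stays in. Press lightly, leave the other white key up, and do not lift or shift the pans or anything else; finish with the hand clear.

Things in the scene. Friction and masses are not known exactly. Their poses are not given: they have to be found in the camera images.
- hob: Portable two-ring table hob, fixed to the worktop: aluminium frame with flat black top, 340 (x) by 560 (y) mm, top face 55 mm above the worktop. Origin: centre of its underside. Its +x points to its back, +y to its left as seen from the robot, z up. Four round push-in keys stand in one row on the front strip, 125 mm in front of the centre (x = -125 mm): from left to right white (y = +140), red (y = +50), green (y = -50), white (y = -140 mm).
- power_key_top (a point): Centre of the top face of the red power key, a flat round cap 34 mm in diameter on the front strip of the hob; it stands 17 mm above the hob's black top when up and 5 mm when fully in. Second from the left.
- start_key_top (a point): Centre of the top face of the green start key, a flat round cap 34 mm in diameter on the front strip of the hob; it stands 17 mm above the hob's black top when up and 5 mm when fully in. Third from the left.
- left_key_top (a point): Centre of the top face of the left white ring key, a flat round cap 34 mm in diameter on the front strip of the hob; it stands 17 mm above the hob's black top when up and 5 mm when fully in. It belongs to the left ring, directly behind it.
- right_key_top (a point): Centre of the top face of the right white ring key, a flat round cap 34 mm in diameter on the front strip of the hob; it stands 17 mm above the hob's black top when up and 5 mm when fully in. It belongs to the right ring, directly behind it.
- power_key (a joint): Red power key. Slides straight down into the hob: 0 = up (as at the start), 0.012 m = fully in; it counts as in beyond 0.004. It starts to move at about 4 N, needs about 5.5 N half-way and 7.5 N near the bottom, meets a rubber stop there, and stays where it is left.
- start_key (a joint): Green start key. Slides straight down into the hob: 0 = up (as at the start), 0.012 m = fully in; it counts as in beyond 0.004. It starts to move at about 4 N, needs about 5.5 N half-way and 7.5 N near the bottom, meets a rubber stop there, and stays where it is left.
- left_key (a joint): Left white ring key. Slides straight down into the hob: 0 = up (as at the start), 0.012 m = fully in; it counts as in beyond 0.004. It starts to move at about 4 N, needs about 5.5 N half-way and 7.5 N near the bottom, meets a rubber stop there, and stays where it is left.
- right_key (a joint): Right white ring key. Slides straight down into the hob: 0 = up (as at the start), 0.012 m = fully in; it counts as in beyond 0.004. It starts to move at about 4 N, needs about 5.5 N half-way and 7.5 N near the bottom, meets a rubber stop there, and stays where it is left.
- ring_left (a point): Centre of the left cooking ring (grey outline 184 mm in diameter) on the hob's top face, 170 mm behind the left white key.
- ring_right (a point): Centre of the right cooking ring, likewise, 170 mm behind the right white key.
- casserole: Blue lidded casserole, 174 mm in diameter, 121 mm high to the top of its steel lid knob, a loop handle on either side (220 mm over the loops, along its y). Origin: centre of its underside. It stands on one of the two rings.
- saucepan: Open steel saucepan, 160 mm in diameter, 85 mm high, with a black handle that reaches 233 mm from its centre along its +x. Origin: centre of its underside. It stands on the other ring.
- pepper: Amber pepper jar, 40 mm in diameter, 85 mm high, standing on the hob between the rings, towards the back. Origin: centre of its underside.
- mug: White mug, 80 mm in diameter, 95 mm high, on the worktop left of the hob. Origin: centre of its underside.
- oil: Green oil bottle, 66 mm in diameter, 220 mm high, right of the hob. Origin: centre of its underside.
- bowl: Terracotta bowl, 150 mm in diameter, 65 mm high, right of the hob. Origin: centre of its underside.
- can: Food can, 74 mm in diameter, 110 mm high, left of the hob. Origin: centre of its underside.
Mind the look-alikes: they are no part of the job. Leave any pink or yellow look-alike of the casserole alone.

How it is judged:
By the outcome, as a careful person would: the job done as asked, in the order asked, and still so for the second after the job is handed in, with the robot touching nothing.
It also fails if it takes over 48 s, if anything falls off the work surface, if the arm or the gripper's body presses on something with over 40 N, if the wrist force passes 120 N, or if a joint passes its speed limit or range.

## Robot

A 6-joint arm with a two-finger parallel gripper is mounted at the origin on the work surface. World frame = base frame: x ahead of the robot, y to its left, z up, the work surface at z = 0. Lengths are in mm, angles in rad, forces in N, time in s.
With the tool pointing down it reaches from about 225 to 875 mm from the base axis. Payload 3.4 kg.
Tool frame: the origin (TCP) lies on the centre line of the jaws, within the pads' length; the fingertips stand 22 mm ahead of it and the grasp point (between the pads) lies 3 mm ahead of it (robot.tip_extent is the z of the fingertips in the tool frame, in mm); z points along the fingers, y is the line along which they close (so a half turn about z gives the same grasp; the last joint's range is limited). The gripper opens to 85 mm and grips with 20 to 120 N. Pads are 22 mm wide; open, the fingers measure 114 mm over their backs; the gripper's body (76 mm by 85 mm) begins 54 mm behind the grasp point. The pads swing forward as they close: fully open they stand 13 mm farther back than shut.
Start: joints at [-1.412, 0.276, 1.505, -0, 1.361, -0.121], TCP at [158.792, -552.675, 215.528] pointing down, gripper open.
Joint ranges: [-2.89, 2.89], [-0.75, 2.08], [0.22, 2.7], [-1.18, 4.32], [0.11, 2.71], [-2.7, 2.7]. Speed limits (rad/s): [2.57, 2.57, 3.14, 3.14, 3.14, 3.14].

## Interface

Orientations are given as a unit quaternion [x, y, z, w].
In Python, from plant import robot gives the robot as it stands.
- The arm moves only by the tool arm_command, never from a script. Its argument "deltas" is text: rows parted by semicolons, each of 4 numbers parted by spaces: the shift along the tool's x, y, z in units of 50 mm (1.0 is 50 mm), then the turn about the tool's z in units of 5 degrees (1.0 is 5 degrees). A call has 1 to 12 rows; each row is the pose to reach, as a shift and turn from the pose commanded when the call began, along the tool's axes at that moment; what a row does not reach only later rows make up. A row lasts 1/10 s, in which the tool goes at most 50 mm and 8.59 degrees, less where a joint would pass 70% of its speed; a pose out of reach is approached as far as the arm can. A call with a gripper value outside its range is refused whole. "gripper" is the finger opening in mm, from 0 to 85.4, set as the call begins (left out, the last holds). The fingers move at their own pace and stop on an object; "force" is the grip in N (left out, the last holds). Time passes only in rows, so rows that repeat a pose let the fingers close. It gives the time, the measured TCP pose, the force, the opening and the grip force at its end, in the units of the state.
- robot.observe(): the state, without advancing time (a new reading comes with each control period).
- robot.get_image(name): name is "scene" or "top" or "wrist"; returns (picture, depth): 384x512x3 uint8, red, green, blue; 384x512 float32, mm along the optical axis (not along the pixel's ray), 0 where there is no reading.
- robot.camera_model(name): a dict with "fovy" (degrees; the focal length in pixels is half the picture's height over the tangent of half this angle, whatever the lens; pixels are square), "cx", "cy" (the principal point, pixels), "distortion" ([k1, k2, p1, p2, k3] as OpenCV has them; the pictures are not rectified), "R" (3x3) and "t" (3): a world point X has camera coordinates R X + t. Camera axes: x right, y down, z forward; pixel columns grow to the right and rows downward; lengths in mm; the calibration is good to about 2 mm. A picture is of the moment at which its call begins: read the wrist's pose just before it. camera_model takes no time and is no camera call; for the wrist camera it gives the pose at the moment of the call.
- robot.hand_in(): hands the job in; it is judged then, once.
Trained networks look in the newest picture that a camera, given by its name, has taken for a name from the list of things; names that differ only in an ending like _2 or _b are one class to them, and where a whole thing is asked for, a point or a joint stands for the part that bears it (a point fixed in the world has none). Each returns a list of dicts, best first, with "score" (0 to 1); they miss things now and then, are a little off and sometimes report something else, mostly with a low value. They report only what shows in the picture. A call takes as long as a camera call. They do not tell look-alikes from the thing itself.
- robot.cut_out(label, camera): "region" (384x512 bool, what is visible of it) and "xy" ([column, row] in pixels, amid what is visible of it).
The state is a dict: "time": time; "joint_pos": joint angles; "qd": joint speeds; "joint_torque": joint torques, N m; "position": TCP position; "tcp_rot": TCP orientation; "contact_force": force on the tool from outside, world axes, zero at the start; "ft_torque": the same for the moment, N m; "gripper_width": finger opening in mm; "grasp_force": force on a finger pad.
Only numpy, scipy, OpenCV 4.12 (cv2) and the standard library are available. Lean on these libraries where they do the work, as an engineer would, in place of code of your own. Each camera call takes 0.05 s, during which the arm holds its last target. There are 200 camera calls.

## Working session

There is one attempt and no reset: what is moved stays moved. The work goes in short steps, Python scripts to look and compute and a tool call to move; the robot and the scene stay as the last step left them, time stands still between calls to the robot, and variables do not carry over. Pictures are saved under pics/ and viewed, at most 10 in all, crops included, and the job is handed in when it is done.

Besides the shell and the picture viewer there is one more tool, called after "Call:" by a JSON object that holds its "method" and its "body". arm_command: Moves the arm, as the interface text tells. Its arguments: {"type":"object","properties":{"deltas":{"type":"string"},"gripper":{"type":"number"},"force":{"type":"number"}},"required":["deltas"]}

```bash
mkdir -p pics
cat > h.py <<'E'
import numpy as np, cv2
from plant import robot
def ray(cam,uv):
    m=robot.camera_model(cam); f=192/np.tan(np.radians(m['fovy']/2))
    K=np.array([[f,0,m['cx']],[0,f,m['cy']],[0,0,1.]])
    n=cv2.undistortPoints(np.array([[uv]],float),K,np.array(m['distortion'],float))[0,0]
    R=np.array(m['R']);t=np.array(m['t'])
    return R,t,np.array([n[0],n[1],1.])
def world(cam,uv,d):
    R,t,n=ray(cam,uv); return R.T@(n*d-t)
def project(cam,X):
    m=robot.camera_model(cam); f=192/np.tan(np.radians(m['fovy']/2))
    K=np.array([[f,0,m['cx']],[0,f,m['cy']],[0,0,1.]])
    return cv2.projectPoints(np.array(X,float).reshape(-1,3),cv2.Rodrigues(np.array(m['R'],float))[0],np.array(m['t'],float),K,np.array(m['distortion'],float))[0].reshape(-1,2)
def measure(cam,label,dep,n=2):
    for r in robot.cut_out(label,cam)[:n]:
        g=r['region']; v,u=np.nonzero(g&(dep>0)); 
        if len(u)==0: print(cam,label,r['score'],r['xy'],'nodepth'); continue
        P=np.array([world(cam,(a,b),dep[b,a]) for a,b in list(zip(u,v))[::max(1,len(u)//150)]])
        c=np.median(P,0)
        print(cam,label,round(r['score'],2),np.round(r['xy']),len(u),'med',np.round(c),'zmax',round(np.percentile(P[:,2],95)))
E
python3 - <<'E'
from h import *
D={}
for c in('scene','top'):
    im,d=robot.get_image(c); D[c]=d; cv2.imwrite(f'pics/{c}0.png',im[:,:,::-1])
    for l in('power_key_top','start_key_top','left_key_top','casserole','saucepan','hob'): measure(c,l,d,3)
s=robot.observe();print(s['time'],s['position'],s['tcp_rot'],s['contact_force'])
E
```

```text
scene power_key_top 0.51 [286. 212.] 78 med [554. 117.  72.] zmax 76
scene power_key_top 0.44 [256. 208.] 79 med [568.  19.  72.] zmax 77
scene start_key_top 0.65 [256. 207.] 89 med [568.  17.  72.] zmax 77
scene left_key_top 0.38 [308. 243.] 3062 med [738. 240. 144.] zmax 157
scene casserole 0.79 [257. 172.] 1701 med [405. -44.  91.] zmax 106
scene casserole 0.69 [312. 245.] 3032 med [738. 248. 144.] zmax 157
scene casserole 0.65 [334. 180.] 1880 med [357. 229.  88.] zmax 102
scene saucepan 0.73 [214. 232.] 2631 med [733. -43.  94.] zmax 140
scene hob 0.67 [265. 259.] 9153 med [770.  97.  55.] zmax 62
top power_key_top 0.44 [219. 191.] 44 med [548. 114.  73.] zmax 79
top power_key_top 0.21 [229. 169.] 9462 med [627.  69.  55.] zmax 72
top left_key_top 0.64 [195. 195.] 56 med [534. 202.  72.] zmax 78
top casserole 0.71 [188. 254.] 1937 med [319. 214.  92.] zmax 103
top casserole 0.68 [264. 243.] 1917 med [363. -59.  92.] zmax 105
top casserole 0.55 [186. 146.] 1999 med [703. 241. 147.] zmax 158
top hob 0.87 [229. 174.] 9490 med [628.  72.  55.] zmax 64
top hob 0.23 [111. 183.] 447 med [575. 498. 106.] zmax 115
0.7 [ 158.79596691 -552.66737665  215.55205858] [ 9.90227784e-01  1.39459429e-01 -8.64140963e-06  5.59407409e-05] [-0.21509474 -0.07377084  0.11973649]
```

```bash
python3 -c "
import cv2,numpy as np
a=cv2.imread('pics/scene0.png');b=cv2.imread('pics/top0.png');cv2.imwrite('pics/both.png',cv2.resize(np.vstack([a,b]),(400,600)))"
```

```text
(no output)
```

View pics/scene0.png

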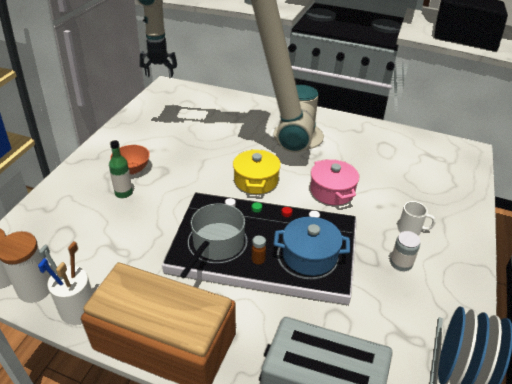

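View pics/top0.png

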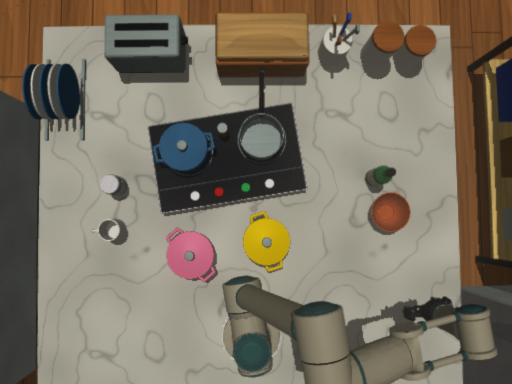

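The blue casserole (scene px 312,245; top px 186,146) stands on the left ring. The pink one (334,180) and yellow one (257,172) are look-alikes standing in front of the hob. So the ring key to press is the left white one, at top px (195,195). The red key is at (219,191), green at (246,187), and the right white key at (269,183) stays up.

Call:
{"method": "arm_command", "body": {"deltas": "0.3 -0.28 0 0;0.9 -0.85 0 0;1.55 -1.47 0 0;2.2 -2.1 0 0;2.85 -2.7 0 0;3.5 -3.3 0 0;4.15 -3.95 0 0;4.8 -4.55 0 0;5.45 -5.2 0 0;6.1 -5.8 0 0;6.75 -6.4 0 0;7.4 -7.0 0 0", "gripper": 0, "force": 20}}

```text
time: 1.9
position: [417.7, -111.3, 215.8]
tcp_rot: [0.99, 0.14, 0.0, -0.0]
contact_force: [1.6, 0.0, 0.1]
gripper_width: -0.1
grasp_force: 0.0
```

Call:
{"method": "arm_command", "body": {"deltas": "0.6 -0.57 0 0;1.2 -1.14 0 0;1.8 -1.7 0 0;2.4 -2.3 0 0;2.9 -2.8 0 0;3.3 -3.2 0 0;3.3 -3.2 0 0;3.3 -3.2 0 0;3.3 -3.2 0 0"}}

```text
time: 2.8
position: [531.0, 84.9, 215.5]
tcp_rot: [0.99, 0.139, -0.0, 0.0]
contact_force: [-0.2, 0.0, 0.4]
gripper_width: -0.4
grasp_force: 0.0
```

Run:
```python
from h import *
s=robot.observe();print(s['time'],s['position'],s['tcp_rot'],s['contact_force'],s['gripper_width'])
im,d=robot.get_image('wrist'); cv2.imwrite('pics/w1.png',im[:,:,::-1]); np.save('w1.npy',d)
for l in('power_key_top','start_key_top','left_key_top'): measure('wrist',l,d,3)
m=robot.camera_model('wrist');print(-np.array(m['R']).T@np.array(m['t']))
```

```text
2.8 [531.02999453  84.89182589 215.45105449] [ 9.90242834e-01  1.39351521e-01 -4.98041612e-04  1.88409968e-04] [-0.17052782  0.00803611  0.4409398 ] -0.42960503795719146
wrist power_key_top 0.68 [228. 145.] 945 med [548. 114.  71.] zmax 73
wrist start_key_top 0.61 [323. 157.] 944 med [564.  18.  71.] zmax 72
wrist left_key_top 0.62 [135. 134.] 1035 med [535. 201.  71.] zmax 73
wrist left_key_top 0.29 [448.  30.] 9312 med [693. -41.  63.] zmax 137
[611.85370448 107.1245846  373.49810038]
```

View pics/w1.png

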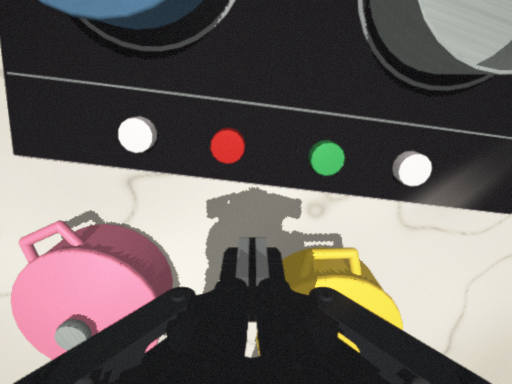

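The wrist view shows left white at px (135,134), red at (228,145), green at (323,157), and the right white key at (412,168). The blue casserole sits behind the left white key. All of this agrees with the top camera, so I'm moving over red.

Call:
{"method": "arm_command", "body": {"deltas": "0.25 -0.23 0.2 0;0.49 -0.46 0.7 0;0.49 -0.46 1.3 0;0.49 -0.46 1.8 0;0.49 -0.46 2.1 0;0.49 -0.46 2.25 0;0.49 -0.46 2.3 0;0.49 -0.46 2.3 0;0.49 -0.46 2.3 0"}}

```text
time: 3.9
position: [550.2, 114.2, 101.4]
tcp_rot: [0.99, 0.139, 0.001, 0.0]
contact_force: [0.2, 0.2, 0.6]
gripper_width: -0.2
grasp_force: 0.0
```

Call:
{"method": "arm_command", "body": {"deltas": "0 0 0.05 0;0 0 0.1 0;0 0 0.15 0;0 0 0.2 0;0 0 0.2 0;0 0 0.2 0"}}

```text
time: 4.5
position: [549.3, 114.1, 90.4]
tcp_rot: [0.99, 0.139, -0.0, 0.0]
contact_force: [-1.4, 0.4, 0.3]
gripper_width: 0.3
grasp_force: 0.0
```

Call:
{"method": "arm_command", "body": {"deltas": "0 0 0.03 0;0 0 0.06 0;0 0 0.06 0"}}

```text
time: 4.8
position: [549.1, 114.1, 87.2]
tcp_rot: [0.99, 0.139, -0.0, 0.0]
contact_force: [0.4, 0.2, -0.3]
gripper_width: -0.1
grasp_force: 0.0
```

Run:
```python
from h import *
print(robot.tip_extent, robot.observe()['contact_force'],robot.observe()['position'])
im,d=robot.get_image('wrist'); cv2.imwrite('pics/w2.png',cv2.resize(im[100:300,130:390,::-1],None,fx=2,fy=2))
```

```text
22.0 [ 0.40182855  0.21005565 -0.33211063] [549.14400556 114.09542528  87.22383399]
```

View pics/w2.png

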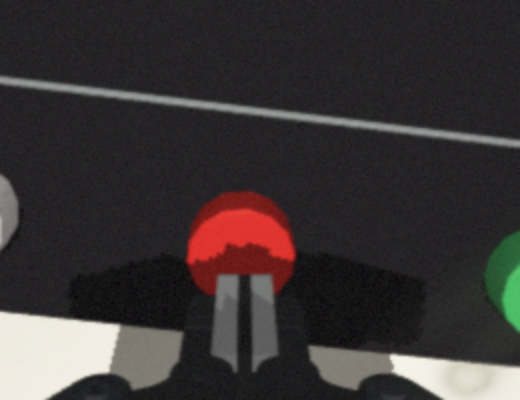

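The crop shows the red key just beyond the fingertips. I'm checking whether the tips are actually over the cap.

Run:
```python
from h import *
im,d=robot.get_image('wrist')
for X in([549,114,65.2],[548,114,72],[548,114,66],[548,114,60]): print(X,project('wrist',X))
measure('wrist','power_key_top',d,1)
for v in range(200,262,4): print(v,[ (round(float(d[v,u])),*np.round(world('wrist',(u,v),d[v,u])).astype(int)) for u in (240,252,264)], im[v,252])
# red mask z
hsv=cv2.cvtColor(im,cv2.COLOR_RGB2HSV); m=((hsv[...,0]<8)|(hsv[...,0]>172))&(hsv[...,1]>180)&(hsv[...,2]>150)
v,u=np.nonzero(m); P=np.array([world('wrist',(a,b),d[b,a]) for a,b in zip(u,v)]);print(len(P),P.mean(0),np.percentile(P,[5,50,95],axis=0),u.min(),u.max(),v.min(),v.max())
```

```text
[549, 114, 65.2] [[251.49701171 221.03147163]]
[548, 114, 72] [[251.03294119 227.16924596]]
[548, 114, 66] [[251.05739599 222.9595512 ]]
[548, 114, 60] [[251.08049047 218.98477127]]
wrist power_key_top 0.83 [250. 221.] 2081 med [553. 117.  71.] zmax 72
200 [(195, np.int64(560), np.int64(125), np.int64(63)), (193, np.int64(563), np.int64(118), np.int64(65)), (199, np.int64(563), np.int64(110), np.int64(59))] [127  35  28]
204 [(189, np.int64(560), np.int64(124), np.int64(69)), (187, np.int64(563), np.int64(118), np.int64(72)), (192, np.int64(563), np.int64(110), np.int64(66))] [166  41  39]
208 [(187, np.int64(558), np.int64(124), np.int64(72)), (189, np.int64(560), np.int64(117), np.int64(71)), (189, np.int64(562), np.int64(110), np.int64(70))] [225  55  52]
212 [(187, np.int64(556), np.int64(123), np.int64(73)), (189, np.int64(558), np.int64(116), np.int64(72)), (189, np.int64(560), np.int64(109), np.int64(72))] [223  53  47]
216 [(189, np.int64(553), np.int64(122), np.int64(72)), (190, np.int64(555), np.int64(115), np.int64(71)), (190, np.int64(557), np.int64(108), np.int64(71))] [
[... 1392 characters left out ...]
 [(141, np.int64(558), np.int64(122), np.int64(121)), (141, np.int64(559), np.int64(117), np.int64(121)), (140, np.int64(561), np.int64(112), np.int64(122))] [31 34 30]
256 [(137, np.int64(558), np.int64(122), np.int64(125)), (138, np.int64(559), np.int64(117), np.int64(125)), (138, np.int64(561), np.int64(111), np.int64(124))] [23 23 23]
260 [(135, np.int64(558), np.int64(122), np.int64(128)), (133, np.int64(560), np.int64(117), np.int64(129)), (135, np.int64(561), np.int64(112), np.int64(128))] [27 28 28]
933 [554.22952913 116.90761589  72.15122829] [[544.70494748 102.27650867  70.41111584]
 [554.1984712  117.85017457  71.40179308]
 [561.32034661 128.89353739  72.45731363]] 224 276 204 231
```

The wrist depth shows the finger ends at z ≈ 108, not the nominal 65. I'm checking that against the scene camera.

Run:
```python
from h import *
print(robot.observe()['position'],robot.observe()['joint_pos'])
m=robot.camera_model('wrist');C=-np.array(m['R']).T@np.array(m['t']);print('cam',C, 'axis',np.array(m['R'])[2])
im,d=robot.get_image('scene')
u0,v0=project('scene',[549,114,80])[0].round().astype(int); print(u0,v0)
cv2.imwrite('pics/s2.png',cv2.resize(im[v0-110:v0+40,u0-90:u0+90,::-1],None,fx=3.5,fy=3.5,interpolation=cv2.INTER_CUBIC))
for v in range(v0-50,v0+12,3): print(v,[tuple(np.round(world('scene',(u,v),d[v,u])).astype(int).tolist()) for u in (u0-3,u0,u0+3)],im[v,u0])
```

```text
[549.35698335 114.11053666  87.46604567] [ 8.08723141e-02  3.56028049e-01  1.72760965e+00 -1.26074951e-04
  1.05794521e+00  1.37186265e+00]
cam [629.48514792 136.8860588  245.26497394] axis [-0.3133614  -0.09014163 -0.94534603]
286 208
158 [(582, 100, 299), (581, 108, 301), (581, 117, 303)] [52 65 60]
161 [(574, 98, 283), (586, 110, 294), (585, 119, 296)] [37 58 58]
164 [(582, 101, 278), (578, 109, 277), (583, 119, 284)] [57 59 59]
167 [(583, 102, 268), (587, 112, 274), (583, 120, 273)] [24 23 26]
170 [(586, 103, 259), (586, 113, 262), (586, 122, 264)] [22 25 26]
173 [(581, 103, 244), (587, 114, 252), (580, 121, 249)] [19 23 24]
176 [(583, 104, 235), (585, 114, 239), (585, 123, 242)] [19 26 26]
179 [(565, 100, 209), (568, 110, 215), (557, 117, 208)] [13 17 18]
182 [(573, 103, 204), (570, 111, 204), (558, 118, 197)] [19 18 19]
185 [(568, 102, 188), (567, 111, 190), (557, 118, 185)] [12 16 18]
188 [(546, 97, 158), (566, 112, 178), (353, 69, 3)] [48 47 45]
191 [(559, 101, 157), (561, 111, 161), (543, 117, 150)] [38 40 38]
194 [(557, 101, 143), (565, 113, 154), (557, 121, 150)] [17 21 23]
197 [(408, 63, 2), (562, 113, 139), (558, 122, 138)] [65 68 67]
200 [(421, 67, -1), (555, 112, 120), (557, 123, 125)] [70 76 74]
203 [(446, 75, 8), (562, 115, 115), (563, 125, 118)] [88 90 88]
206 [(516, 94, 57), (514, 104, 58), (505, 112, 54)] [49 36 35]
209 [(549, 103, 74), (542, 112, 71), (543, 122, 75)] [88 15 15]
212 [(555, 106, 66), (556, 116, 71), (552, 125, 70)] [201  30  27]
215 [(559, 108, 57), (563, 119, 64), (561, 128, 66)] [113  18  11]
218 [(571, 111, 56), (572, 122, 60), (566, 130, 57)] [27 23 28]
```

View pics/s2.png

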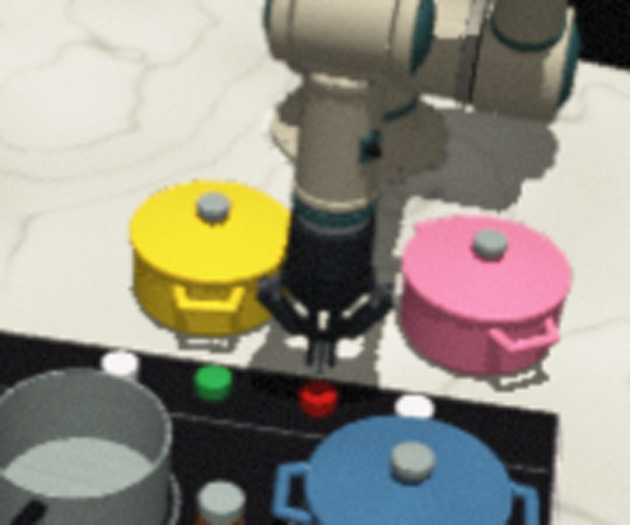

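The scene crop confirms it: the tips hang about 35 mm above the red key, centred over it, and the force is zero. The real tips are about 42 mm higher than the text implies, so I'll go down in guarded steps and rely on the force reading.

Call:
{"method": "arm_command", "body": {"deltas": "0 0 0.1 0;0 0 0.25 0;0 0 0.4 0;0 0 0.48 0;0 0 0.5 0;0 0 0.5 0"}}

```text
time: 5.6
position: [549.2, 114.1, 62.1]
tcp_rot: [0.99, 0.139, -0.0, 0.0]
contact_force: [0.6, -0.4, 0.3]
gripper_width: -0.4
grasp_force: 0.0
```

Call:
{"method": "arm_command", "body": {"deltas": "0 0 0.03 0;0 0 0.06 0;0 0 0.1 0;0 0 0.1 0"}}

```text
time: 6.0
position: [549.2, 114.1, 57.3]
tcp_rot: [0.99, 0.139, -0.0, 0.0]
contact_force: [0.1, -0.8, -0.1]
gripper_width: -0.2
grasp_force: 0.0
```

Call:
{"method": "arm_command", "body": {"deltas": "0 0 0.03 0;0 0 0.06 0;0 0 0.06 0"}}

```text
time: 6.3
position: [549.5, 114.1, 54.7]
tcp_rot: [0.99, 0.139, 0.0, 0.0]
contact_force: [0.3, -0.1, 2.2]
gripper_width: 0.3
grasp_force: 1.3
```

Call:
{"method": "arm_command", "body": {"deltas": "0 0 0.03 0;0 0 0.06 0;0 0 0.06 0"}}

```text
time: 6.6
position: [549.5, 114.1, 51.5]
tcp_rot: [0.99, 0.139, 0.0, 0.0]
contact_force: [0.1, 0.3, 3.9]
gripper_width: 0.3
grasp_force: 2.0
```

Call:
{"method": "arm_command", "body": {"deltas": "0 0 0.03 0;0 0 0.06 0;0 0 0.09 0;0 0 0.09 0;0 0 0.09 0"}}

```text
time: 7.1
position: [549.5, 114.1, 47.1]
tcp_rot: [0.99, 0.139, 0.0, 0.0]
contact_force: [-1.2, -0.5, 4.4]
gripper_width: 0.4
grasp_force: 2.4
```

Call:
{"method": "arm_command", "body": {"deltas": "0 0 0.03 0;0 0 0.05 0;0 0 0.05 0"}}

```text
time: 7.4
position: [549.5, 114.1, 44.7]
tcp_rot: [0.99, 0.139, 0.0, 0.0]
contact_force: [-1.6, -0.4, 6.1]
gripper_width: -0.0
grasp_force: 2.8
```

Call:
{"method": "arm_command", "body": {"deltas": "0 0 -0.1 0;0 0 -0.4 0;0 0 -0.8 0;0 0 -1.0 0;0 0 -1.0 0"}}

```text
time: 7.9
position: [550.4, 114.2, 95.7]
tcp_rot: [0.99, 0.139, 0.002, 0.0]
contact_force: [0.5, 1.1, 0.8]
gripper_width: -0.0
grasp_force: 0.0
```

Run:
```python
from h import *
s=robot.observe();print(s['time'],s['position'])
im,d=robot.get_image('wrist'); cv2.imwrite('pics/w3.png',im[:,:,::-1])
for l in('power_key_top','left_key_top','start_key_top'): measure('wrist',l,d,2)
```

```text
7.9 [550.41768368 114.20563842  95.68310379]
wrist power_key_top 0.93 [249. 215.] 1784 med [547. 115.  58.] zmax 59
wrist left_key_top 0.82 [112. 205.] 2505 med [533. 201.  69.] zmax 70
wrist start_key_top 0.57 [397. 237.] 2278 med [562.  19.  69.] zmax 70
wrist start_key_top 0.19 [501. 248.] 842 med [571. -59.  63.] zmax 69
```

View pics/w3.png

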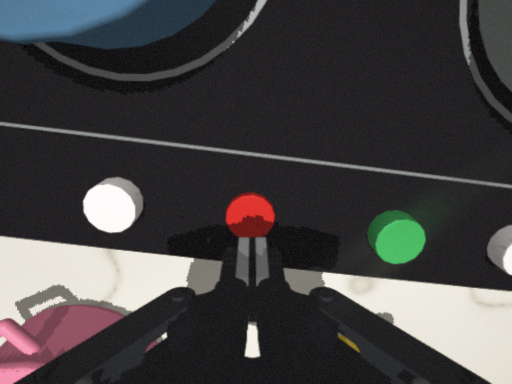

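Red (249,215) is now sunk about 11 mm, while the left white (112,205), green (397,237) and right white keys are still up. Left white is next.

Call:
{"method": "arm_command", "body": {"deltas": "0.05 -0.4 0 0;0.1 -1.0 0 0;0.16 -1.5 0 0;0.18 -1.76 0 0;0.18 -1.76 0.2 0;0.18 -1.76 0.5 0;0.18 -1.76 0.7 0;0.18 -1.76 0.76 0;0.18 -1.76 0.76 0"}}

```text
time: 9.0
position: [533.4, 200.3, 55.7]
tcp_rot: [0.99, 0.139, -0.001, 0.0]
contact_force: [0.3, 0.0, -0.3]
gripper_width: -0.1
grasp_force: 0.0
```

Call:
{"method": "arm_command", "body": {"deltas": "0 0 0.03 0;0 0 0.06 0;0 0 0.09 0;0 0 0.12 0;0 0 0.15 0;0 0 0.18 0;0 0 0.21 0;0 0 0.24 0;0 0 0.24 0;0 0 0.24 0"}}

```text
time: 10.0
position: [534.3, 200.9, 45.2]
tcp_rot: [0.99, 0.14, 0.001, 0.0]
contact_force: [-0.5, -2.0, 4.9]
gripper_width: -0.4
grasp_force: 2.5
```

Call:
{"method": "arm_command", "body": {"deltas": "0 0 -0.1 0;0 0 -0.4 0;0 0 -0.8 0;0 0 -1.0 0;0 0 -1.0 0;0 0 -1.0 0"}}

```text
time: 10.6
position: [533.4, 201.2, 94.1]
tcp_rot: [0.99, 0.139, -0.0, 0.0]
contact_force: [0.5, 0.3, -0.6]
gripper_width: -0.3
grasp_force: 0.0
```

Run:
```python
from h import *
s=robot.observe();print(s['time'],s['position'])
im,d=robot.get_image('wrist'); cv2.imwrite('pics/w4.png',im[:,:,::-1])
for l in('power_key_top','left_key_top','start_key_top'): measure('wrist',l,d,2)
```

```text
10.6 [533.36618736 201.16536306  94.1365156 ]
wrist power_key_top 0.89 [381. 227.] 1849 med [547. 116.  59.] zmax 60
wrist left_key_top 0.85 [245. 212.] 1808 med [534. 204.  60.] zmax 60
wrist start_key_top 0.56 [503. 246.] 797 med [559.  30.  64.] zmax 71
```

The left white key is in (top at z ≈ 60). Green is next.

Call:
{"method": "arm_command", "body": {"deltas": "-0.05 0.4 0 0;-0.12 1.0 0 0;-0.2 1.7 0 0;-0.27 2.4 0 0;-0.35 3.0 0 0;-0.4 3.5 0 0;-0.42 3.69 0 0;-0.42 3.69 0.2 0;-0.42 3.69 0.5 0;-0.42 3.69 0.7 0;-0.42 3.69 0.76 0;-0.42 3.69 0.76 0"}}

```text
time: 12.0
position: [563.8, 19.0, 55.8]
tcp_rot: [0.99, 0.14, -0.001, -0.0]
contact_force: [-0.7, 0.9, 0.2]
gripper_width: -0.3
grasp_force: 0.0
```

Call:
{"method": "arm_command", "body": {"deltas": "0 0 0.03 0;0 0 0.06 0;0 0 0.09 0;0 0 0.12 0;0 0 0.15 0;0 0 0.18 0;0 0 0.21 0;0 0 0.24 0;0 0 0.24 0;0 0 0.24 0"}}

```text
time: 13.0
position: [565.0, 18.4, 45.2]
tcp_rot: [0.99, 0.139, 0.001, -0.0]
contact_force: [-1.4, 1.9, 5.0]
gripper_width: 0.1
grasp_force: 2.5
```

Call:
{"method": "arm_command", "body": {"deltas": "0 0 -0.1 0;0 0 -0.4 0;0 0 -0.9 0;0 0 -1.5 0;0 0 -2.0 0;0 0 -2.4 0;0 0 -2.4 0;0 0 -2.4 0"}}

```text
time: 13.8
position: [564.3, 17.9, 164.3]
tcp_rot: [0.99, 0.139, 0.0, 0.0]
contact_force: [-0.2, -0.6, -0.5]
gripper_width: 0.0
grasp_force: 0.0
```

Run:
```python
from h import *
s=robot.observe();print(s['time'],s['position'],s['contact_force'])
im,d=robot.get_image('wrist'); cv2.imwrite('pics/w5.png',im[:,:,::-1])
for l in('power_key_top','left_key_top','start_key_top','right_key_top'): measure('wrist',l,d,2)
```

```text
13.8 [564.29261121  17.86834849 164.27735029] [-0.19147764 -0.61802888 -0.4634098 ]
wrist power_key_top 0.73 [140. 172.] 1188 med [546. 113.  58.] zmax 60
wrist power_key_top 0.65 [253. 186.] 1109 med [562.  17.  59.] zmax 60
wrist left_key_top 0.67 [ 36. 158.] 1205 med [532. 202.  59.] zmax 60
wrist start_key_top 0.89 [252. 183.] 1063 med [562.  17.  59.] zmax 60
wrist start_key_top 0.67 [232. 128.] 91351 med [608.  52.  53.] zmax 54
wrist right_key_top 0.95 [355. 197.] 1353 med [577. -71.  70.] zmax 71
wrist right_key_top 0.3 [233. 127.] 91479 med [608.  43.  53.] zmax 58
```

View pics/w5.png

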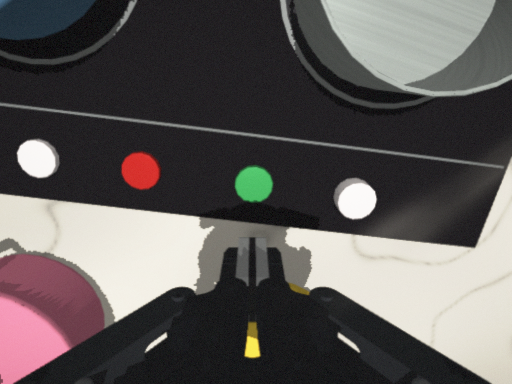

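The left white (36,158), red (140,172) and green (252,183) keys are all in at z ≈ 59. The right white key (355,197) is still up at z ≈ 70, and the hand is clear.

```bash
python3 -c "
from plant import robot
print(robot.hand_in())"
```

```text
the job is handed in; nothing more can be done
None
```

I pressed the red, left white and green keys in that order; all three stayed in, the right white key is still up, the hand is clear, and the job is handed in.

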